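# Set the injector bench to full load and start it

### The job

Push the black-knobbed lever of the load selector with your fingertips, past its first detent and all the way to the second stop (the green-marked end) so that it stays there, without gripping the knob. Then press the green start button fully in and let go. Do not press the red stop button, do not press start before the lever is at the second stop, and leave the bottle, the injector and the dish where they are.

Things in the scene. Friction and masses are not known exactly. Their poses are not given: they have to be found in the camera images.
- gate (a point): Load selector: a grey fixed housing 130 x 210 x 90 mm (x, y, z) with a steel gate plate on top. This point is the centre of its top face, 90 mm above the bench. Its y axis is the way the lever must be pushed (from the white dots past the yellow dots to the green dots); z is up. The selector stands turned differently each time.
- lever_knob (a point): Centre of the lever's round black knob, 36 mm in diameter, on a 12 mm steel rod. The lever swings in the selector's y-z plane about a level pivot lying along the selector's x axis, 70 mm straight below gate; the knob's centre is 145 mm from that pivot, so it stands about 57 to 75 mm above the gate plate.
- lever (a joint): Lever angle in rad, grows towards the selector's +y. 0: off, leaning 0.5 towards -y (white dots), where it starts; 0.48: first detent, upright (yellow dots); 1.0: second stop, leaning 0.5 towards +y (green dots), a hard end. The first step takes about 12 N at the knob, the second about 5 N; beyond about 0.80 it snaps to the second stop and stays; let go before that, it drops back to the nearest rest.
- start_button_top (a point): Centre of the top face of the green start button, 40 mm in diameter, pressed straight down; it stands on a grey box 80 x 80 x 50 mm with a white disc, and its top is 72 mm above the bench. The start and stop boxes may change places.
- start_button (a joint): Travel of the green button in m: 0 out, 0.006 fully in (about 5 N); springs back.
- stop_button_top (a point): Centre of the top face of the red stop button, same size and height as the green one, on a like box with a yellow disc. Not to be pressed.
- stop_button (a joint): Travel of the red button in m: 0 out, 0.006 fully in.
- bottle_mid (a point): Middle of an upright white plastic bottle with a red cap, 40 mm in diameter, 120 mm tall, loose, standing beyond the selector. Leave alone.
- injector_mid (a point): Middle of a loose steel fuel injector lying along its x axis, 150 mm long, about 20 mm thick. Leave alone.
- dish_mid (a point): Middle of a loose clear open dish 120 x 90 x 45 mm. Leave alone.
Mind the look-alikes: they are no part of the job. What is shaped like the part that bears stop_button_top but pink or purple is not meant.

How it is judged:
By the outcome, as a careful person would: the job done as asked, in the order asked, and still so for the second after the job is handed in, with the robot touching nothing.
It also fails if it takes over 51 s, if anything falls off the work surface, if the arm or the gripper's body presses on something with over 40 N, if the wrist force passes 120 N, or if a joint passes its speed limit or range.

### The arm

A 6-joint arm with a two-finger parallel gripper is mounted at the origin on the work surface. World frame = base frame: x ahead of the robot, y to its left, z up, the work surface at z = 0. Lengths are in m, angles in degrees, forces in N, time in s.
With the tool pointing down it reaches from about 0.275 to 0.85 m from the base axis. Payload 5.2 kg.
Tool frame: the origin (TCP) lies midway between the tips of the shut fingers; the grasp point (between the pads) lies 19 mm behind it; z points along the fingers, y is the direction in which the jaws open and shut (so a half turn about z gives the same grasp; the last joint's range is limited). The gripper opens to 85 mm and grips with 20 to 120 N. Pads are 22 mm wide; open, the fingers measure 114 mm over their backs; the gripper's body (76 mm by 85 mm) begins 54 mm behind the grasp point. The pads swing forward as they close: fully open they stand 13 mm farther back than shut.
Start: joints at [59.37, 14.817, 87.949, -0, 77.235, -11.62], TCP at [0.179, 0.52, 0.231] pointing down, gripper open.
Joint ranges: [-179.93, 179.93], [-52.35, 119.4], [10.71, 147.94], [-69.91, 249.91], [12.55, 155.21], [-178.61, 178.61]. Speed limits (degrees/s): [147.25, 147.25, 180, 180, 180, 180].

### API

Orientations are given as a 3x3 rotation matrix whose columns are the frame's x, y, z axes.
In Python, from station import manip, claw, kinematics, viewer, spotter gives the robot as it stands. The module is installed in compiled form; this text tells all that it offers. Calls block until the motion is done:
- manip.move_ptp(position, orientation): joint-space move of the TCP to a pose.
- manip.movel(position, ori=None, feed=0.15): straight line of the TCP; ori=None keeps the orientation; feed is the mean speed in m/s.
- manip.move_joints(angles): joint-space move.
- claw.let_go() and claw.clamp(grip_force=None): open the fingers fully, or close them until they stop; grip_force is the grip in N (None keeps the last).
- manip.dwell(seconds).
- kinematics.solve_ik(position, orientation): joint angles nearest the present ones, or None.
- manip.read_state(): the state.
- viewer.read_camera(name): name is "scene" or "top"; returns (picture, depth): 384x512x3 uint8, blue, green, red; 384x512 float32, m along the optical axis (not along the pixel's ray), 0 where there is no reading.
- viewer.get_calibration(name): a dict with "K" (3x3 intrinsics, pixels), "R" (3x3) and "t" (3): a world point X has camera coordinates R X + t. Camera axes: x right, y down, z forward; pixel columns grow to the right and rows downward; lengths in m; the calibration is good to about 2 mm. A picture is of the moment at which its call begins. get_calibration takes no time and is no camera call.
A pose or a line that the arm cannot do raises manip.IKError and nothing moves.
- manip.close_job(): hands the job in, once; it reports no verdict.
Trained networks look in the newest picture that a camera, given by its name, has taken for a name from the list of things; names that differ only in an ending like _2 or _b are one class to them, and where a whole thing is asked for, a point or a joint stands for the part that bears it (a point fixed in the world has none). Each returns a list of dicts, best first, with "confidence" (0 to 1); they miss things now and then, are a little off and sometimes report something else, mostly with a low value. They report only what shows in the picture. A call takes as long as a camera call. They do not tell look-alikes from the thing itself.
- spotter.spot_in(query, camera): "xyz" ([x, y, z] in m, in the coordinates of the camera as it stood for that picture, good to about 4 mm: the middle of the surface that is visible of it).
- spotter.landmark_of(query, camera): "xyz" ([x, y, z] in m, in the coordinates of the camera as it stood for that picture, good to about 4 mm: a listed point, or the origin of a listed thing).
The state is a dict: "time_s": time; "q": joint angles; "joint_vel": joint speeds; "joint_efforts": joint torques, N m; "eef_pos": TCP position; "orientation": TCP orientation; "contact_force": force on the tool from outside, world axes, zero at the start; "moment": the same for the moment, N m; "grip_width": finger opening in m.
Only numpy, scipy, OpenCV 4.12 (cv2) and the standard library are available. Lean on these libraries where they do the work, as an engineer would, in place of code of your own. Each camera call takes 0.05 s, during which the arm holds its last target.

## Working session

There is one attempt and no reset: what is moved stays moved. The work goes in short steps, each a Python script; the robot and the scene stay as the last script left them, time stands still between calls to the robot, and variables do not carry over. Pictures are saved under pics/ and viewed, and the job is handed in when it is done.

```bash
mkdir -p pics; cat > h.py <<'E'
import numpy as np, cv2
from station import manip, claw, kinematics, viewer, spotter
def w(p,cam):
    c=viewer.get_calibration(cam);R=np.array(c["R"]);t=np.array(c["t"]).ravel()
    return R.T@(np.array(p)-t)
def px(X,cam):
    c=viewer.get_calibration(cam);v=np.array(c["K"])@(np.array(c["R"])@np.array(X)+np.array(c["t"]).ravel());return (v[:2]/v[2]).round(0)
E
python3 - <<'E'
from h import *
np.set_printoptions(precision=4,suppress=True)
for cam in("scene","top"):
    p,d=viewer.read_camera(cam); cv2.imwrite(f"pics/{cam}0.png",p); np.save(f"{cam}0.npy",d)
    for q in["gate","lever_knob","start_button_top","stop_button_top","bottle_mid","injector_mid","dish_mid"]:
        for r in spotter.landmark_of(q,cam)[:3]:
            x=w(r["xyz"],cam);print(cam,q,round(r["confidence"],2),x,px(x,cam))
s=manip.read_state();print(s["time_s"],s["eef_pos"],s["orientation"])
E
```

```text
scene gate 0.97 [0.5285 0.0284 0.089 ] [276. 182.]
scene lever_knob 0.75 [ 0.5605 -0.0366  0.1474] [265. 190.]
scene start_button_top 0.76 [ 0.6245 -0.2572  0.0699] [207. 283.]
scene start_button_top 0.37 [0.4433 0.2062 0.0189] [302. 145.]
scene stop_button_top 0.61 [ 0.4885 -0.2839  0.0736] [162. 246.]
scene stop_button_top 0.59 [ 0.3555 -0.2953  0.0707] [127. 212.]
scene stop_button_top 0.55 [ 0.5775 -0.4038  0.068 ] [137. 310.]
scene bottle_mid 0.56 [0.6564 0.0308 0.0573] [312. 222.]
scene injector_mid 0.67 [0.5909 0.1489 0.0057] [325. 191.]
scene dish_mid 0.71 [0.4399 0.2057 0.0201] [301. 144.]
top gate 0.57 [0.5292 0.0283 0.0898] [239. 201.]
top lever_knob 0.5 [ 0.5569 -0.0344  0.1504] [261. 188.]
top start_button_top 0.47 [ 0.6271 -0.2551  0.0698] [335. 170.]
top stop_button_top 0.62 [ 0.4866 -0.2804  0.0731] [346. 217.]
top stop_button_top 0.58 [ 0.5729 -0.4036  0.0723] [386. 188.]
top stop_button_top 0.51 [ 0.3574 -0.2974  0.073 ] [353. 262.]
top bottle_mid 0.74 [0.6602 0.035  0.0588] [238. 160.]
top injector_mid 0.75 [0.5899 0.1554 0.0094] [200. 186.]
top dish_mid 0.97 [0.441  0.2059 0.0205] [181. 234.]
0.8 [0.1791 0.52   0.2313] [[-0.9455  0.3257  0.    ]
 [ 0.3257  0.9455  0.    ]
 [-0.      0.     -1.    ]]
```

```bash
python3 - <<'E'
import cv2
for c,(y0,y1,x0,x1) in {"scene":(120,340,100,360),"top":(130,290,150,420)}.items():
    p=cv2.imread(f"pics/{c}0.png"); cv2.imwrite(f"pics/{c}0z.png",cv2.resize(p[y0:y1,x0:x1],None,fx=2.6,fy=2.6,interpolation=3))
E
```

```text
(no output)
```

View pics/scene0z.png

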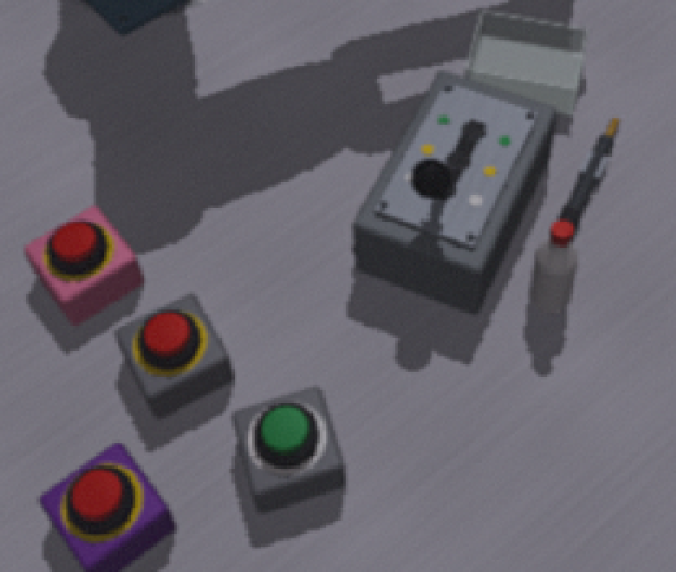

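View pics/top0z.png

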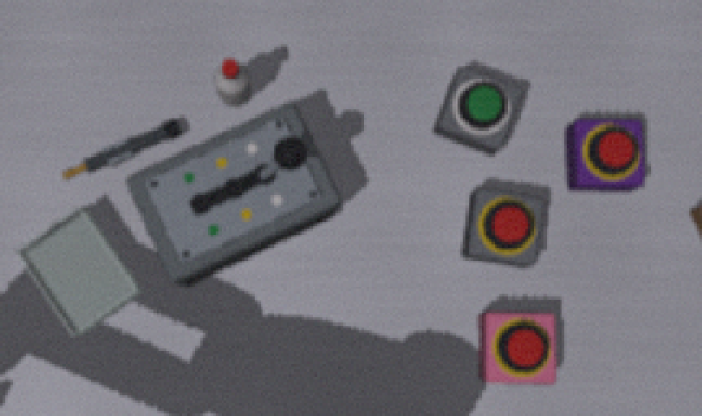

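The target is the green button on the grey box, at scene pixel (207,283). The red stop button on the grey box is next to it at (162,246), and the pink and purple boxes are the look-alikes. The knob, at scene pixel (265,190), leans toward the white dots. Next I'll refine the selector axis from depth.

```bash
cat >> h.py <<'E'
def cloud(d,cam):
    c=viewer.get_calibration(cam);K=np.array(c["K"]);R=np.array(c["R"]);t=np.array(c["t"]).ravel()
    v,u=np.nonzero(d>0);z=d[v,u];P=np.stack([(u-K[0,2])/K[0,0]*z,(v-K[1,2])/K[1,1]*z,z],1)
    return (P-t)@R
E
python3 - <<'E'
from h import *
for cam in("top","scene"):
    P=cloud(np.load(cam+"0.npy"),cam)
    m=(abs(P[:,2]-.09)<.008)&(np.hypot(P[:,0]-.529,P[:,1]-.028)<.14)
    Q=P[m];r=cv2.minAreaRect((Q[:,:2]*1000).astype(np.float32));b=cv2.boxPoints(r)
    e=max((b[1]-b[0],b[2]-b[1]),key=np.linalg.norm);e=e/np.linalg.norm(e);e*=np.sign(e[1])
    print(cam,r,e,np.median(Q[:,2]))
    k=P[(P[:,2]>.135)&(np.hypot(P[:,0]-.559,P[:,1]+.035)<.04)]
    print("knob",k.mean(0),k[:,2].max(),len(k))
    for n,c in(("start",(.626,-.256)),("stop",(.4875,-.282))):
        k=P[(abs(P[:,2]-.072)<.006)&(np.hypot(P[:,0]-c[0],P[:,1]-c[1])<.03)];print(n,k.mean(0),len(k))
E
```

```text
top ((557.9024047851562, 43.208457946777344), (195.68411254882812, 208.48764038085938), 25.527849197387695) [-0.43094948  0.90237606] 0.08953098881655394
knob [ 0.55590205 -0.03325138  0.15933585] 0.16959773957310723 138
start [ 0.6294235  -0.25497002  0.0719973 ] 147
stop [ 0.49065305 -0.28042503  0.0721599 ] 151
scene ((558.0995483398438, 41.254127502441406), (194.6771240234375, 207.9677276611328), 26.141801834106445) [-0.44059414  0.8977064 ] 0.08829122460726448
knob [ 0.5615667  -0.03847262  0.15604113] 0.1649319654259758 192
start [ 0.63061342 -0.25709247  0.07113404] 254
stop [ 0.49220032 -0.28222501  0.07081483] 222
```

```bash
cat >> h.py <<'E'
u=np.array([-.435,.9,0]);u/=np.linalg.norm(u)
G=np.array([.529,.0284,.09]);P0=G-[0,0,.07]
O=np.stack([u,np.cross([0,0,-1],u),[0,0,-1]],1)
def tip(phi,back=.029,dz=-.012):
    return P0+.145*(np.sin(phi)*u+np.cos(phi)*np.array([0,0,1]))-back*u+[0,0,dz]
def st(l=""):
    s=manip.read_state();f=np.array(s["contact_force"]);print(l,round(s["time_s"],2),np.round(s["eef_pos"],4),"F",f.round(1),"Fu",round(float(f@u),1),flush=True)
E
python3 - <<'E'
from h import *
claw.clamp(30); st("shut")
a=tip(-.5,.065);hi=a.copy();hi[2]=.24
manip.move_ptp(hi,O);st("hi")
manip.movel(a,feed=.15);st("low")
for phi in(-.5,-.35,-.2,-.05):
    manip.movel(tip(phi),feed=.06);st(phi)
p,d=viewer.read_camera("scene");cv2.imwrite("pics/s1.png",cv2.resize(p[100:340,100:400],None,fx=2.5,fy=2.5))
E
```

```text
shut 1.57 [0.1792 0.5201 0.2313] F [-0.1 -0.   0.3] Fu 0.0
hi 4.17 [ 0.5876 -0.0917  0.2401] F [ 0.3  0.3 -0. ] Fu 0.1
low 5.03 [ 0.5882 -0.0928  0.1361] F [ 0.5 -0.7  0.3] Fu -0.9
-0.5 5.78 [ 0.5719 -0.0601  0.1353] F [0.4 0.6 0.1] Fu 0.4
-0.35 6.28 [ 0.5643 -0.0443  0.1455] F [ 0.3 -5.5  3. ] Fu -5.1
-0.2 6.79 [ 0.5538 -0.0233  0.1498] F [0.8 0.3 0.8] Fu -0.1
-0.05 7.3 [ 0.5448 -0.0038  0.153 ] F [-0.7  0.8 -0.4] Fu 1.0
```

View pics/s1.png

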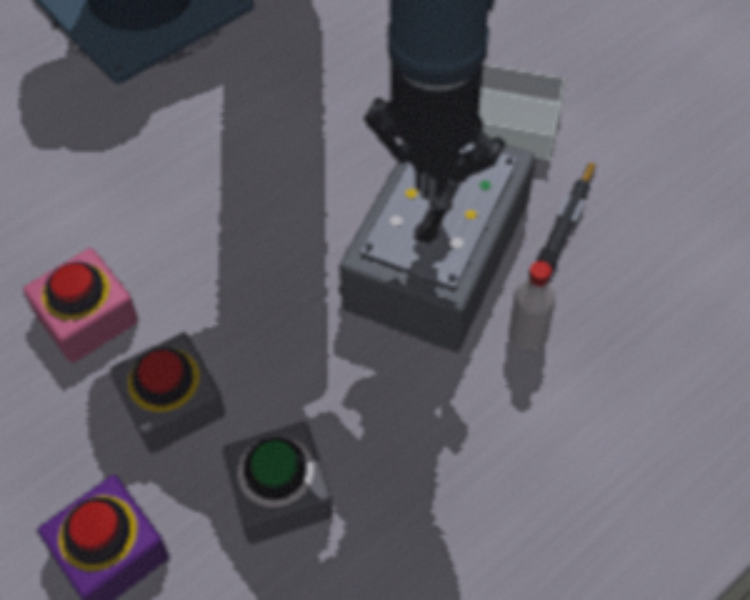

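The picture shows the fingers over the gate slot at about scene pixel (272,175), with the knob hidden behind them. The force has dropped, so the lever has probably reached the first detent. Nothing else has moved, so I'll continue the push.

```bash
python3 - <<'E'
from h import *
for phi in(.05,.12,.19,.26,.33,.40,.45):
    manip.movel(tip(phi,dz=-.012+.004*(phi>.2)),feed=.06);st(phi)
    s=manip.read_state()
    if np.linalg.norm(s["contact_force"])>30: print("stop");break
b=np.array(manip.read_state()["eef_pos"])
manip.movel(b-.03*u,feed=.1);st("back")
c=b-.03*u;c[2]=.25
manip.movel(c,feed=.2)
h=np.array([.60,-.20,.25]);manip.movel(h,feed=.25)
for cam in("scene","top"):
    p,d=viewer.read_camera(cam);cv2.imwrite(f"pics/{cam}2.png",cv2.resize(p[100:340,100:400],None,fx=2.5,fy=2.5))
    for r in spotter.landmark_of("lever_knob",cam)[:2]:
        x=w(r["xyz"],cam);print(cam,round(r["confidence"],2),x,"s,h",(x-P0)@u,x[2]-.02)
st()
E
```

```text
0.05 7.74 [0.5387 0.0089 0.1532] F [ 2.  -3.   1.5] Fu -3.6
0.12 8.06 [0.5345 0.0176 0.1523] F [ 1.8 -3.9  4.4] Fu -4.3
0.19 8.38 [0.5296 0.0271 0.1502] F [ 1.5 -2.1  2.1] Fu -2.5
0.26 8.69 [0.5245 0.0365 0.1515] F [-0.9  0.3  1.6] Fu 0.7
0.33 9.01 [0.5206 0.0451 0.1488] F [-0.1 -0.2  0.9] Fu -0.1
0.4 9.32 [0.5167 0.0535 0.1454] F [ 0.3 -0.8 -0.4] Fu -0.9
0.45 9.59 [0.5138 0.0594 0.1424] F [-0.1 -0.3 -1. ] Fu -0.2
back 10.03 [0.527  0.0317 0.1422] F [-0.5 -0.9  0.3] Fu -0.6
scene 0.8 [0.49936975 0.08657731 0.14720141] s,h 0.06527404126688552 0.12720141207002314
top 0.59 [0.49663309 0.09002387 0.14374366] s,h 0.06956805351123924 0.12374366356804699
 12.05 [ 0.6    -0.1986  0.2504] F [ 1.  -0.2  0.2] Fu -0.6
```

View pics/scene2.png

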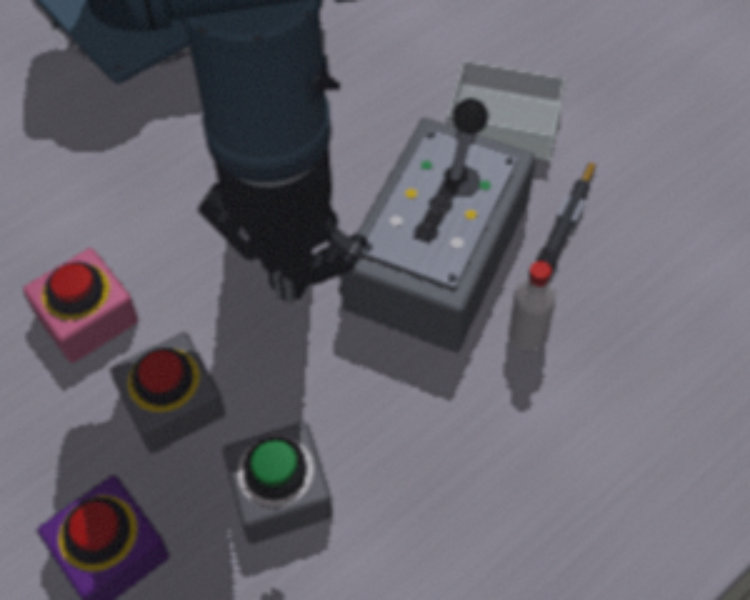

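View pics/top2.png

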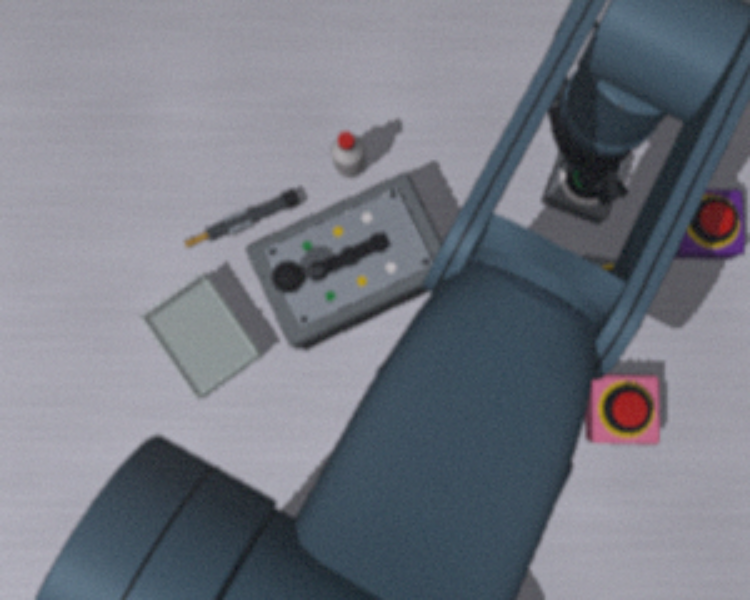

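The lever is at the green dots, with the knob at about scene pixel (288,147). Its offset along the axis is 0.065–0.070 m, against 0.0695 expected at the second stop. Next I'll press start.

```bash
python3 - <<'E'
from h import *
b=np.array([.628,-.256,.0])
manip.movel(b+[0,0,.16],feed=.2);manip.movel(b+[0,0,.082],feed=.1);st("above")
f0=manip.read_state()["contact_force"][2]
for z in(.076,.073,.071,.069,.067,.066,.065,.064,.063,.062,.061):
    manip.movel(b+[0,0,z],feed=.03);manip.dwell(.1);st(z)
    if manip.read_state()["contact_force"][2]-f0>18:break
p,d=viewer.read_camera("scene");cv2.imwrite("pics/s3.png",cv2.resize(p[100:340,100:400],None,fx=2.5,fy=2.5))
manip.dwell(.3);st("held")
manip.movel(b+[0,0,.1],feed=.08);manip.movel(b+[0,0,.25],feed=.2);st("up")
manip.movel([.58,-.13,.28],feed=.2)
for cam in("scene","top"):
    p,d=viewer.read_camera(cam);cv2.imwrite(f"pics/{cam}4.png",cv2.resize(p[100:340,100:400],None,fx=2.5,fy=2.5))
    for q in["lever_knob","start_button_top","stop_button_top","bottle_mid","injector_mid","dish_mid"]:
        for r in spotter.landmark_of(q,cam)[:3]:
            print(cam,q,round(r["confidence"],2),w(r["xyz"],cam).round(4))
st()
E
```

```text
above 13.68 [ 0.6285 -0.2563  0.0828] F [-0.7  1.   0.3] Fu 1.2
0.076 14.13 [ 0.6281 -0.256   0.0761] F [ 0.1 -0.2  1.2] Fu -0.2
0.073 14.48 [ 0.628  -0.256   0.0729] F [-0.3  0.8  0.1] Fu 0.8
0.071 14.83 [ 0.6283 -0.2562  0.0713] F [1.  0.2 1.2] Fu -0.3
0.069 15.18 [ 0.6283 -0.2562  0.0693] F [0.7 0.  3.3] Fu -0.2
0.067 15.53 [ 0.6283 -0.2562  0.0673] F [1.3 0.2 4.8] Fu -0.4
0.066 15.88 [ 0.6282 -0.2562  0.0662] F [ 1.4 -0.1  3.8] Fu -0.7
0.065 16.23 [ 0.6283 -0.2562  0.066 ] F [0.4 0.3 9.8] Fu 0.1
0.064 16.58 [ 0.6283 -0.2562  0.0659] F [-1.5  1.4 14.1] Fu 2.0
0.063 16.93 [ 0.6283 -0.2562  0.0658] F [-3.   1.1 18.8] Fu 2.3
held 17.28 [ 0.6284 -0.2562  0.0659] F [-3.9  2.1 18.5] Fu 3.6
up 18.8 [ 0.6273 -0.2556  0.2483] F [ 0.1  0.2 -0.1] Fu 0.1
scene lever_knob 0.73 [0.4983 0.0903 0.1482]
scene start_button_top 0.49 [ 0.6277 -0.2541  0.0696]
scene stop_button_top 0.82 [ 0.4899 -0.2766  0.0705]
scene stop_button_top 0.73 [ 0.3552 -0.2929  0.0681]
scene stop_button_top 0.57 [0.5282 0.0254 0.092 ]
scene injector_mid 0.79 [0.5911 0.1484 0.0066]
scene dish_mid 0.67 [0.4426 0.2049 0.0182]
scene dish_mid 0.67 [0.5297 0.0266 0.0908]
top lever_knob 0.69 [0.4991 0.0917 0.145 ]
top start_button_top 0.35 [ 0.6267 -0.2585  0.0729]
top start_button_top 0.22 [0.4986 0.0889 0.1473]
top stop_button_top 0.7 [ 0.4855 -0.2804  0.0748]
top stop_button_top 0.67 [ 0.5722 -0.405   0.0733]
top stop_button_top 0.57 [ 0.3551 -0.2962  0.0731]
top bottle_mid 0.69 [0.6593 0.0327 0.0617]
top injector_mid 0.7 [0.5874 0.1541 0.0072]
top dish_mid 0.59 [0.443  0.2062 0.0241]
 20.34 [ 0.58   -0.13    0.2801] F [ 0.7 -0.6  0.6] Fu -0.8
```

View pics/s3.png

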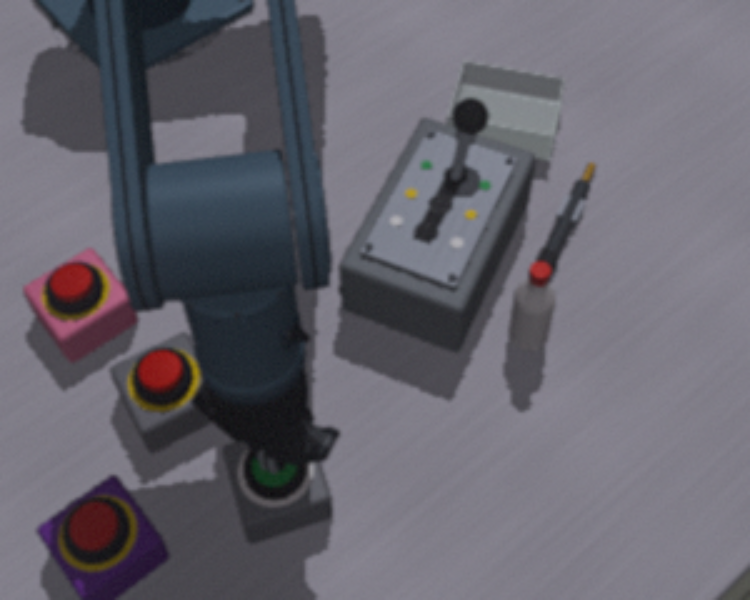

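View pics/scene4.png

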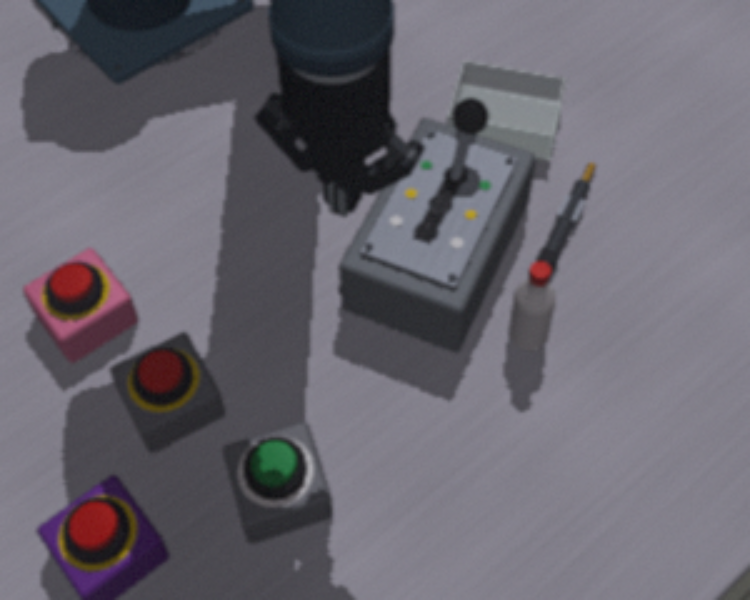

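The first picture shows the fingertips pressing the green button at about scene pixel (209,286). In the second it is released again. The lever is still at the green end, and the bottle, injector and dish haven't moved. The button bottomed out at z≈0.066, which is its full 6 mm of travel, with the force rising to 19 N. I'll hand the job in.

```bash
python3 -c "
from h import *
manip.close_job()"
```

```text
the job is handed in; nothing more can be done
```

The job is done and handed in at about 20 s of the 51 s allowed.

- **Lever:** I pushed the knob from behind with the closed fingertips, past the first detent to the second stop, without gripping it. Force readings while pushing stayed at about 6 N or less. After the fingers were clear, the knob measured 0.065–0.070 m along the selector axis, against 0.0695 m expected at the stop. It was still at the green end in the last pictures.
- **Start button:** I then pressed it until it bottomed out at z≈0.066 m, which is its full 6 mm of travel, at about 19 N. After I let go it sprang back to about 0.070–0.073 m.
- **Left alone:** The red stop button and the look-alikes were never approached. The bottle, injector and dish were still in place to within measuring error, and the arm was clear of everything at hand-in.
- **Disagreements:** The final network run gave two false matches on the selector from the scene camera, one as a stop button and one as a dish. From the top camera it gave one on the lever knob, as a start button. It also missed the bottle from the scene camera, but the bottle is plainly standing in that picture and the top camera found it.

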